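Load the board test fixture and hold its probe lid at the index

TASK

Load the clamshell test fixture: lay the black spacer plate flat in the nest between the guide pins, then lay the circuit board squarely on top of the plate between the same pins (either way round is fine). Then take the open probe lid by its handle bar, swing it down until its pointer stands at the index on the quadrant, and keep it there in the gripper so that I can check its probes against the board before it closes: finish while still holding it. Do not let the lid fall down onto the board, do not shift the index, and leave the other things on the worktop where they are.

Things in the scene. Friction and masses are not known exactly. Their poses are not given: they have to be found in the camera images.
- fixture: Fixed bench test fixture: aluminium base 181 (x) by 140 mm, top 28 mm above the worktop. Origin under the nest's centre, on the worktop; z up, +x to the hinge at its back (its back is to the left), y along the hinge. Eight 6 mm steel guide pins stand round the nest, tops 57 mm above the worktop, upper 7 mm tapered: at x +-32, y +-32 mm and at x +-48.5, y +-13 mm.
- nest (a point): Centre of the top of the nest's grey land (72 x 40 mm), 36 mm above the worktop, 8 mm above the base; axes as the fixture. The pins leave 91 mm (x) by 58 mm (y), so the parts' long side lies along x; the middle of the long sides is open for fingers down to the base.
- spacer_plate: Loose flat plate of plain black plastic, 53 mm (its x) by 86 mm (its y) by 10 mm thick, four small corner holes, about 0.1 kg, lying on the worktop. Origin at the centre of the underside, z up. Taken across its 53 mm width.
- circuit_board: Loose green circuit board, 53 mm (its x) by 86 mm (its y), about 50 g: a 2 mm board with components up to 12 mm above its underside (only the 2 mm board is solid). Origin at the centre of the underside, z up. Starts on the board rest, underside 18 mm above the worktop; taken by the middle of its long edges, 53 mm apart, which are free below.
- board_rest: Low fixed stand under the board, same axes: two black rubber bars 60 mm long (x), 12 mm wide, at y = +-35 mm, top 18 mm above the worktop, on a flat strip 40 mm wide and 3 mm thick; a lip 3 mm higher beyond each end of the board (y = +-47.5 mm). Origin at the centre of its underside.
- lid_handle (a point): Middle of the handle bar of the probe lid, axes as the lid: round bar with black rubber grip, 12 mm thick, 72 mm long, parallel to the hinge (its y), on two arms 90 mm apart, 43 mm beyond the lid's front edge. 205 mm from the hinge line. Turns with the lid (and may turn between the finger pads). Lid open: bar about 0.27 m above the worktop, free to be pinched from above.
- lid_hinge (a point): Middle of the lid's hinge line, 68 mm above the worktop, 105 mm behind the nest's centre (fixture x = +105 mm). The hinge line runs along the fixture's y.
- lid: Probe lid. Origin on the hinge line, its y along the hinge, its +x from the handle to the hinge. Its angle is 0 closed (level over the nest, its z up), grows as its front rises; it starts fully open on its stop, 1.745 rad. Free hinge: below 1.57 it falls shut when let go. Clear plate in an aluminium frame, 102 mm wide, 162 mm long, about 0.43 kg; holding it takes about 2 N at the handle.
- pointer_tip (a point): Tip of the slim dark pointer that turns with the lid, on the +y side of the fixture (its y = +72 mm, the side towards the robot), 60 mm from the hinge line, in the lid's own direction.
- index (a joint): Angle of the index, rad, measured like the lid's: the lid stands at the index when the two are equal. A small dark clamp with thumb screw on the curved scale (quadrant) at the +y side of the hinge, set somewhere between 0.5 and 0.95; it stays there unless pushed hard.
- index_mark (a point): Point of the index that the pointer tip has to meet, 60 mm from the hinge line at y = +72 mm of the fixture.
- lamp_head (a point): Bystander and obstacle: middle of the round head of the bench magnifier lamp (ring about 0.2 m across, 0.2 to 0.36 m above the worktop), pushed back on its arm so that it hangs behind the worktop edge; nothing to do with it, keep the gripper and wrist clear.
- loupe: Bystander: black eye loupe, 37 mm in diameter, 33 mm tall, standing.
- screw_dish: Bystander: small steel dish with screws, 60 mm in diameter, 16 mm high.
- spacer_a: Bystander: hexagonal brass spacer 10 mm across, 30 mm tall, standing.
- spacer_b: Bystander: hexagonal brass spacer 10 mm across, 30 mm tall, standing.
- tweezers: Bystander: steel tweezers 130 mm long (its y), 10 mm high, lying.
- esd_brush: Bystander: slim black brush 137 mm long (its y), 13 mm high, lying.
Not all that is in view belongs to the job. Of the things that look like the spacer_plate, the larger one is meant.

How it is judged:
On the way, in this order (a step that is already met when the one before it is completed fails the run):
1. the spacer plate lies flat in the nest between the pins, let go (horizontal distance between spacer_plate and nest below 0.0045 m and z of spacer_plate in the frame of nest between -0.003 and 0.003 m and angle between the y axis of spacer_plate and the x axis of nest, either way round below 0.12 rad and angle between spacer_plate's own z axis and vertical below 0.06 rad and contact force between the fingers and spacer_plate below 0.1 N), for 0.2 s.
2. the circuit board lies squarely on the spacer plate between the pins, let go (horizontal distance between each of spacer_plate, circuit_board and nest below 0.0045 m and z of spacer_plate in the frame of nest between -0.003 and 0.003 m and angle between the y axis of each of spacer_plate, circuit_board and the x axis of nest, either way round below 0.12 rad and angle between each of spacer_plate, circuit_board's own z axis and vertical below 0.06 rad and z of circuit_board in the frame of nest between 0.007 and 0.013 m and contact force between the fingers and circuit_board below 0.1 N), for 0.2 s.
At the end, for the whole second after the job is handed in: Plate on the land of the nest and board flat on the plate, both between the pins (within 4.5 mm of the nest's centre, square within 7 degrees), not touched by the arm; lid still, its handle in the fingers (over 1 N), pointer tip within 6 mm (about 6 degrees) of the index mark (horizontal distance between each of spacer_plate, circuit_board and nest below 0.0045 m and z of spacer_plate in the frame of nest between -0.003 and 0.003 m and angle between the y axis of each of spacer_plate, circuit_board and the x axis of nest, either way round below 0.12 rad and angle between each of spacer_plate, circuit_board's own z axis and vertical below 0.06 rad and z of circuit_board in the frame of nest between 0.007 and 0.013 m and distance between pointer_tip and index_mark below 0.006 m and angular speed of lid below 0.1 rad/s and contact force between the fingers and lid above 1 N and distance between the grasp point and lid_handle below 0.06 m and contact force between the arm and circuit_board below 0.1 N and contact force between the arm and spacer_plate below 0.1 N); the arm keeps its last pose, push and grip.
It fails at once if the lid comes down onto the board (below about 14 degrees) (angle between lid's own z axis and vertical below 0.25 rad).
It fails at once if the index is shifted (distance of index_mark from where it was at the start of the episode above 0.004 m).
It fails at once if another thing on the worktop is disturbed (moved by more than 30 mm) (distance of any of loupe, screw_dish, spacer_a, spacer_b, tweezers, esd_brush from where it was at the start of the episode above 0.03 m).
It also fails if it takes over 72 s, if anything falls off the work surface, if the arm or the gripper's body presses on something with over 40 N, if the wrist force passes 120 N, or if a joint passes its speed limit or range.

ROBOT

A 6-joint arm with a two-finger parallel gripper is mounted at the origin on a cart in front of the work surface, level with it; the furniture and walls round the work are solid. World frame = base frame: x ahead of the robot, y to its left, z up, the work surface at z = 0. Lengths are in m, angles in rad, forces in N, time in s.
With the tool pointing down it reaches from about 0.3 to 0.875 m from the base axis. Payload 6.4 kg.
Tool frame: the origin (TCP) lies at the very end of the fingers, on their centre line; the grasp point (between the pads) lies 19 mm behind it; z points along the fingers, y is the line along which they close (so a half turn about z gives the same grasp; the last joint's range is limited). The gripper opens to 85 mm and grips with 20 to 120 N. Pads are 22 mm wide; open, the fingers measure 114 mm over their backs; the gripper's body (76 mm by 85 mm) begins 54 mm behind the grasp point. The pads swing forward as they close: fully open they stand 13 mm farther back than shut.
Start: joints at [-1.512, 0.181, 1.607, -0, 1.354, -0.206], TCP at [0.151, -0.555, 0.231] pointing down, gripper open.
Joint ranges: [-2.99, 2.99], [-0.89, 2.07], [0.3, 2.58], [-1.14, 4.28], [0, 2.63], [-3.12, 3.12]. Speed limits (rad/s): [2.57, 2.57, 3.01, 3.14, 3.14, 3.14].

INTERFACE

Orientations are given as a unit quaternion [w, x, y, z].
In Python, from bench import get_obs, optics, workorder gives the robot as it stands.
- The arm moves only by the tool step_hand, called after "Emit:" as name(argument=value, ...) on one line, values as JSON. Schema: {"type":"object","properties":{"motion":{"type":"array","items":{"type":"array","items":{"type":"number"},"minItems":7,"maxItems":7},"minItems":1,"maxItems":10},"only":{"type":"string"},"quiet":{"type":"boolean"},"lines":{"type":"string"}},"required":["motion"],"additionalProperties":false}. motion is a list of rows, 1 to 10 of them, each of 7 numbers: dx, dy, dz in normalised numbers (1 is 1 m), then a rotation vector rx, ry, rz in fractions of the full range, 1 being 2 rad, then the opening from 0.0 (shut) to 1.0 (fully open); each row is the pose to reach, as a shift and turn from the pose commanded when the call began, along the tool's axes at that moment; what a row does not reach only later rows make up. A row lasts 1/8 s, in which the tool goes at most 0.0625 m and 0.188 rad, less where a joint would pass 70% of its speed; a pose out of reach is approached as far as the arm can. The fingers move at their own pace and stop on an object; the grip force is fixed at half the most. Time passes only in rows, so rows that do not move let the fingers close. The tool returns the time, the measured TCP pose, the force, the opening and the grip force at its end. only (a regular expression) keeps the lines of the reply that match it, lines (a string "A,B") keeps lines A to B, and quiet returns only ok. Shift and turn numbers lie between -1 and 1, and a call with a number outside is refused. Input that does not fit is refused with a message, and nothing moves.
- get_obs(): the state, without advancing time (a new reading comes with each control period).
- optics.camera(name): name is "scene" or "top" or "wrist"; returns (picture, depth): 400x640x3 uint8, blue, green, red; 400x640 float32, m along the optical axis (not along the pixel's ray), 0 where there is no reading.
- optics.camera_params(name): a dict with "fovy" (degrees; the focal length in pixels is half the picture's height over the tangent of half this angle, whatever the lens; pixels are square), "cx", "cy" (the principal point, pixels), "view" (4x4, takes a point from world to camera coordinates). Camera axes: x right, y up, looking along -z (the intrinsics and any distortion apply to the point x, -y, -z); pixel columns grow to the right and rows downward; lengths in m; the calibration is good to about 2 mm. A picture is of the moment at which its call begins: read the wrist's pose just before it. camera_params takes no time and is no camera call; for the wrist camera it gives the pose at the moment of the call.
- workorder.hand_in(): hands the job in; it is judged then, once.
The state is a dict: "time_s": time; "q": joint angles; "dq": joint speeds; "joint_efforts": joint torques, N m; "eef_pos": TCP position; "eef_rot": TCP orientation; "wrist_force": force on the tool from outside, world axes, zero at the start; "torque": the same for the moment, N m; "opening": opening from 0.0 (shut) to 1.0 (fully open); "grasp_force": force on a finger pad.
Only numpy, scipy, OpenCV 4.12 (cv2) and the standard library are available. Lean on these libraries where they do the work, as an engineer would, in place of code of your own. Each camera call takes 0.05 s, during which the arm holds its last target. There are 200 camera calls.

## Working session

There is one attempt and no reset: what is moved stays moved. The work goes in short steps, Python scripts to look and compute and a tool call to move; the robot and the scene stay as the last step left them, time stands still between calls to the robot, and variables do not carry over. Pictures are saved under pics/ and viewed, at most 10 in all, crops included, and the job is handed in when it is done.

```bash
ls; mkdir -p pics; cat > h.py <<'E'
import numpy as np, cv2
from bench import get_obs, optics, workorder
from scipy.spatial.transform import Rotation as R
def cam(n):
    p=optics.camera_params(n); im,d=optics.camera(n); return im,d,p
def pts(d,p):
    H,W=d.shape; f=H/2/np.tan(np.radians(p["fovy"])/2)
    v,u=np.mgrid[0:H,0:W]
    X=np.stack([(u-p["cx"])/f*d,-(v-p["cy"])/f*d,-d,np.ones_like(d)],-1)
    return (X@np.linalg.inv(np.array(p["view"])).T)[...,:3]
def proj(P,p,H=400):
    f=H/2/np.tan(np.radians(p["fovy"])/2)
    c=np.c_[np.atleast_2d(P),np.ones(len(np.atleast_2d(P)))]@np.array(p["view"]).T
    return np.c_[p["cx"]+f*c[:,0]/-c[:,2],p["cy"]+f*c[:,1]/c[:,2]]
def Rt(o=None):
    o=o or get_obs(); q=o["eef_rot"]; return R.from_quat([q[1],q[2],q[3],q[0]])
E
python3 - <<'E'
from h import *
for n in("scene","top"):
    im,d,p=cam(n); np.savez(n,im=im,d=d,P=pts(d,p)); print(n,{k:(v if k!="view" else np.round(v,3).tolist()) for k,v in p.items()})
    cv2.imwrite(f"pics/{n}.png",im)
print(get_obs()["eef_rot"])
E
```

```text
pics
scene {'fovy': 49.42714165820669, 'cx': 320.7567831809036, 'cy': 198.96399649269642, 'view': [[0.832, -0.555, -0.01, -0.445], [0.324, 0.471, 0.821, -0.304], [-0.45, -0.686, 0.571, -1.376], [0.0, 0.0, 0.0, 1.0]]}
top {'fovy': 43.0689262981182, 'cx': 318.66663381536614, 'cy': 198.85981498753816, 'view': [[0.029, -0.999, 0.021, -0.083], [0.991, 0.032, 0.128, -0.572], [-0.128, 0.017, 0.992, -1.778], [0.0, 0.0, 0.0, 1.0]]}
[-7.97046748e-04  9.91247989e-01  1.32010555e-01  5.37256421e-05]
```

View pics/top.png

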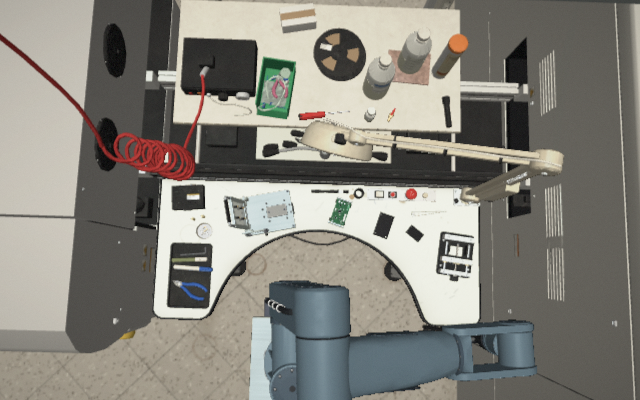

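View pics/scene.png

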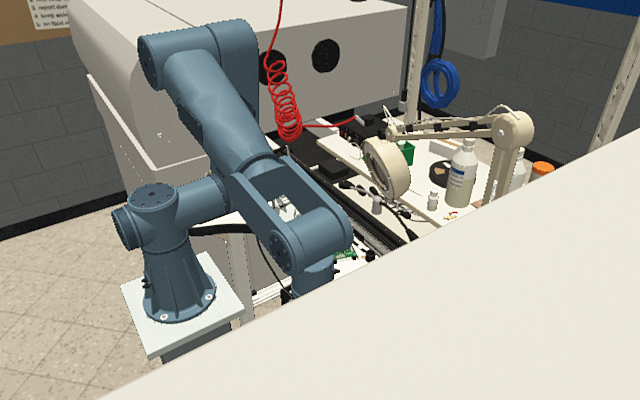

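Top view: candidates for the plate are the black rectangle at (384,225), a smaller one at (414,233) and the tray at (188,197). I choose (384,225), the larger loose one. The board is at (341,210) and the fixture at (262,212). The scene camera is mostly blocked. Next is a close crop with measurements.

```bash
python3 - <<'E'
from h import *
z=np.load("top.npz"); im,P=z["im"],z["P"]
c=im[175:275,215:435]; cv2.imwrite("pics/crop1.png",cv2.resize(c,None,fx=3.6,fy=3.6,interpolation=cv2.INTER_CUBIC))
# segmented dark rects & green
hsv=cv2.cvtColor(im,cv2.COLOR_BGR2HSV)
def blob(m,u,v):
    n,l=cv2.connectedComponents(m.astype(np.uint8)); k=l[v,u]; ys,xs=np.where(l==k)
    q=P[ys,xs]; r=cv2.minAreaRect((q[:,:2]*1000).astype(np.float32)); print((u,v),k,len(xs),np.round(r[0],1),np.round(r[1],1),round(r[2],1),"z",np.median(q[:,2]).round(4)); 
dark=im.max(2)<70
blob(dark,384,225); blob(dark,414,233)
blob((hsv[...,1]>70)&(hsv[...,0]>40)&(hsv[...,0]<90),341,205)
# all points in fixture area height map
reg=P[175:275,215:310]
for v in range(185,242,3): print(v,' '.join('%3d'%(1000*P[v,u,2]) for u in range(222,300,3)))
E
```

```text
(384, 225) 90 287 [ 413.8 -198.2] [ 75.6 350.1] 36.0 z 0.0104
(414, 233) 95 122 [ 418.6 -234.4] [ 53.9 425.3] 13.9 z 0.0077
(341, 205) 52 218 [ 450.4 -110.4] [ 55.4 259.9] 67.1 z 0.0207
185   4  -6   3  -5  -5  -5   4  -9   4  -7   2   3   1  -1   0  -3   0  -3   4   2   1   5   3   7   6   5
188  -2   4   0   4   2  -2  -6   3 1837   3   0   7  -5   5   2   0   5  -2  -1   6  -9   4  -1   3   7  -2
191   1   3  -3   1  -3   3  -7   0   1  -2  -3   1  -6   1  -5  -1   9  -2  25  34  29  30  21   0   0   5
194  -1  -7   5   0   4   0   0   4   2   0  -1  -5  30  27  27  36  29  28  33  26  29  38  33  -4  -1   7
197   7 272 248 228 187   4  -3  76  67  25  25  24  25  35  25  33  25  34  26  27  34  34  25   3   3  -2
200   1 277 224 225 194 164 123  95  49  30  24  29  27  34  24  25  33  26  21  26  31  27  36   3   3   0
203   6 277   2 225 197 160 135  95  70  24  32  26  37  32  24  27  21  25  23  28  32  33  25  26   0   3
206  -2 272 270 224 206 197 139  93  32  27  25  16  32  29  23  37  26  38  36  24  36  41  31  26  -3   0
209  -5 278 271 230 197 176 138 106  29  24  21  
[... 450 characters left out ...]
  32  31  25  28  25  22  26  31  18   5
224   3   1 268 271 234 209 167 129  99  76  25  25  28  28  28  32  23  32  24  29  16  29 1837  26  28  -3
227 -10   5   7  -2 226 206 183 144 117  83  26  25  26  25  27  34  31  25  29  35  25  22  22  27  25  -3
230  -1  -4   5   1   0   3  -4   0  74  70  63 133 121 120 107 104  23  23  28   0  -2   1   2  -2  -2  -4
233   8   0  -5  -7 -10  -1   0 136 109  84  30  35  29  22  -3 106   1  -2   5   0   0  -6   2   2 -11 -29
236   3   0   2   1  -1  -1   0  -3  -1  63   0   8   0  -9  -6   0   2  -1  -5  -9   0 -26 -823 -795 -796 -807
239   0   0   4   3   1  -4   0  -3   6  -1   9   1   0   4   2  -3  -1   0 -32 -817 -828 -813 -820 -826 -805 -822
```

View pics/crop1.png

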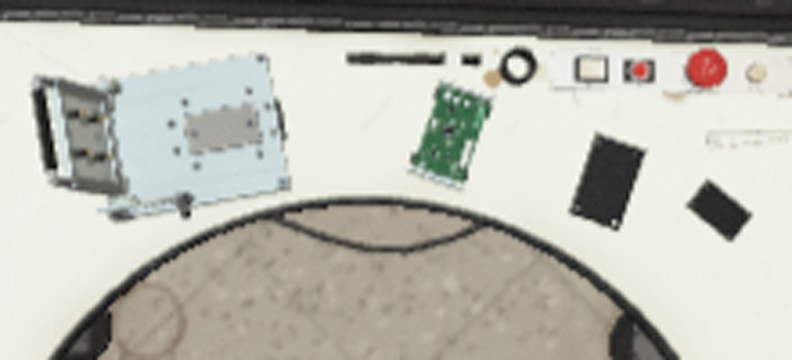

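The crop shows the larger black plate with corner holes at crop (608,181) and a small hole-less one at (719,210). The plate choice is confirmed. The lid is open at the left, with the handle bar at crop (42,130) and the index clamp around (185,203).

```bash
cat >> h.py <<'E'
def ray(uv,p,z,H=400):
    f=H/2/np.tan(np.radians(p["fovy"])/2); uv=np.atleast_2d(uv).astype(float); M=np.linalg.inv(np.array(p["view"]))
    d=np.c_[(uv[:,0]-p["cx"])/f,-(uv[:,1]-p["cy"])/f,-np.ones(len(uv))]@M[:3,:3].T
    return M[:3,3]+d*((z-M[2,3])/d[:,2])[:,None]
def rect(m,p,z,u,v):
    n,l=cv2.connectedComponents(m.astype(np.uint8)); k=l[v,u]
    ys,xs=np.where(l==k); X=ray(np.c_[xs,ys],p,z)[:,:2]
    (c,s,a)=cv2.minAreaRect((X*1000).astype(np.float32))
    if s[0]<s[1]: a+=90      # direction of long side, deg from world x
    return k,len(xs),np.round(c,1),np.round(s,1),round(((a+90)%180)-90,1)
E
python3 - <<'E'
from h import *
z=np.load("top.npz"); im=z["im"]; p=optics.camera_params("top"); hsv=cv2.cvtColor(im,cv2.COLOR_BGR2HSV)
dark=im.max(2)<80
print(rect(dark,p,.01,384,225)); print(rect(dark,p,.01,414,233))
g=(hsv[...,1]>70)&(hsv[...,0]>40)&(hsv[...,0]<90); g=cv2.morphologyEx(g.astype(np.uint8),cv2.MORPH_CLOSE,np.ones((5,5)))
print(rect(g,p,.02,341,205))
# nest land corners / base corners from crop
cr=lambda a:np.array(a)/3.6+[215-.36,175-.36]
land=ray(cr([(186,103),(256,97),(260,143),(192,152)]),p,.036); print(land.round(4),land.mean(0))
base=ray(cr([(268,55),(290,186)]),p,.028); print("base front",base.round(4))
pins=ray(cr([(172,125),(180,152),(196,167),(261,152),(275,130),(265,105),(249,91),(187,102)]),p,.05); print(pins.round(4),pins.mean(0))
o=get_obs();print(Rt(o).as_matrix().round(3)); w=optics.camera_params("wrist"); M=np.linalg.inv(np.array(w["view"])); print(w["fovy"],w["cx"],w["cy"],M.round(3),o["eef_pos"])
T=np.eye(4);T[:3,:3]=Rt(o).as_matrix();T[:3,3]=o["eef_pos"]; print((np.linalg.inv(T)@M).round(4))
E
```

```text
(np.int32(249), 300, array([ 489.1, -303.9]), array([49.3, 81.2]), -17.5)
(np.int32(254), 127, array([ 463.4, -416.3]), array([53.1, 31.5]), 52.7)
(np.int32(35), 288, array([ 531.4, -145.4]), array([51.6, 83.8]), -18.6)
[[0.5524 0.1207 0.036 ]
 [0.5606 0.0515 0.036 ]
 [0.5149 0.0459 0.036 ]
 [0.5038 0.1127 0.036 ]] [0.53292346 0.08270083 0.036     ]
base front [[0.6043 0.0415 0.028 ]
 [0.4737 0.0149 0.028 ]]
[[0.5286 0.1323 0.05  ]
 [0.5022 0.1233 0.05  ]
 [0.4879 0.107  0.05  ]
 [0.5047 0.0439 0.05  ]
 [0.5268 0.031  0.05  ]
 [0.5512 0.0417 0.05  ]
 [0.5646 0.058  0.05  ]
 [0.5518 0.1185 0.05  ]] [0.52723122 0.08197618 0.05      ]
[[ 0.965  0.262 -0.   ]
 [ 0.262 -0.965  0.002]
 [ 0.    -0.002 -1.   ]]
59.219434356195734 319.1257420032928 194.6871567672265 [[ 0.262  0.926  0.273  0.22 ]
 [-0.965  0.252  0.072 -0.535]
 [-0.002 -0.282  0.959  0.373]
 [ 0.     0.     0.     1.   ]] [ 0.15046458 -0.55444875  0.23045711]
[[ 1.000e-04  9.592e-01  2.826e-01  7.230e-02]
 [ 1.000e+00 -1.000e-04  2.000e-04 -9.000e-04]
 [ 2.000e-04  2.826e-01 -9.592e-01 -1.429e-01]
 [ 0.000e+00  0.000e+00  0.000e+00  1.000e+00]]
```

The rows are not in the units I measure in: turns go in shares of 2 rad. I convert before sending: 0.571 rad / 2 = 0.2855.

Emit:
step_hand(motion=[[0.392,-0.153,0.03,0,0,0.2855,1],[0.392,-0.153,0.03,0,0,0.2855,1],[0.392,-0.153,0.03,0,0,0.2855,1],[0.392,-0.153,0.03,0,0,0.2855,1],[0.392,-0.153,0.03,0,0,0.2855,1],[0.392,-0.153,0.03,0,0,0.2855,1],[0.392,-0.153,0.03,0,0,0.2855,1],[0.392,-0.153,0.03,0,0,0.2855,1],[0.392,-0.153,0.03,0,0,0.2855,1]])

```text
time_s: 1.23
eef_pos: [0.4885, -0.3045, 0.2008]
eef_rot: [-0.0, 0.988, -0.152, -0.001]
wrist_force: [-0.0, -1.3, 0.9]
opening: 0.998
grasp_force: 0.0
```

```bash
cat > look.py <<'E'
import sys
from h import *
im,d,p=cam("wrist"); o=get_obs(); cv2.imwrite(f"pics/{sys.argv[1]}.png",im); np.savez(sys.argv[1],im=im,d=d,P=pts(d,p),view=p["view"],pos=o["eef_pos"])
print("tcp",np.round(o["eef_pos"],4),"q",np.round(o["q"],3)); print(Rt(o).as_matrix().round(3))
E
python3 look.py w1; python3 - <<'E'
from h import *
z=np.load("w1.npz"); im,P=z["im"],z["P"]; p=optics.camera_params("wrist")
u,v=proj([[.489,-.304,.01]],p)[0].astype(int); print(u,v)
dark=(im.max(2)<75)&(abs(P[...,2]-.009)<.012); print(rect(dark,p,.01,u,v), P[v,u])
E
```

```text
tcp [ 0.4881 -0.3051  0.201 ] q [-0.765  0.211  1.635 -0.     1.296  1.113]
[[ 0.953 -0.302 -0.001]
 [-0.302 -0.953  0.   ]
 [-0.001  0.    -1.   ]]
318 167
(np.int32(16), 4515, array([ 488.2, -302.3]), array([51.1, 85.3]), -18.9) [ 0.490209   -0.30277116  0.01021621]
```

View pics/w1.png

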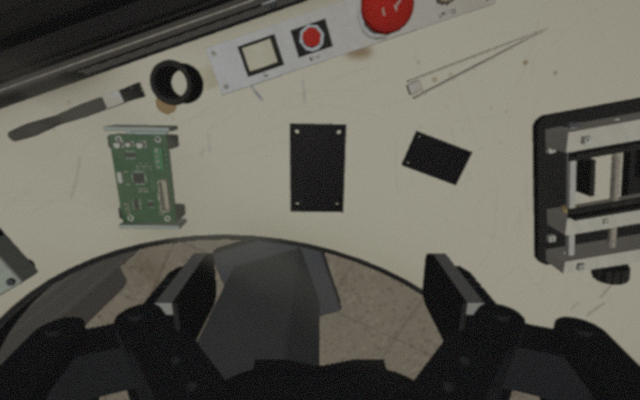

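Plate at (318,167) in the wrist view, clearly the larger one with corner holes. The board on its rest is around (145,178). Going down to grasp.

In the tool's units: 0.023 rad / 2 = 0.0115.

Emit:
step_hand(motion=[[-0.001,-0.0027,0.06,0,0,0.0115,1],[-0.001,-0.0027,0.12,0,0,0.0115,1],[-0.001,-0.0027,0.17,0,0,0.0115,1],[-0.001,-0.0027,0.199,0,0,0.0115,1],[-0.001,-0.0027,0.199,0,0,0.0115,1],[-0.001,-0.0027,0.199,0,0,0.0115,0],[-0.001,-0.0027,0.199,0,0,0.0115,0],[-0.001,-0.0027,0.199,0,0,0.0115,0],[-0.001,-0.0027,0.199,0,0,0.0115,0]])

```text
time_s: 2.4
eef_pos: [0.4898, -0.3034, 0.0052]
eef_rot: [0.001, 0.986, -0.164, 0.001]
wrist_force: [-2.7, 0.8, 8.1]
opening: 0.579
grasp_force: 60.6
```

Emit:
step_hand(motion=[[0,0,-0.06,0,0,0,0],[0,0,-0.12,0,0,0,0],[-0.02,-0.05,-0.16,0,0,0,0],[-0.156,-0.362,-0.245,0,0,0,0],[-0.156,-0.362,-0.245,0,0,0,0],[-0.156,-0.362,-0.245,0,0,0,0],[-0.156,-0.362,-0.245,0,0,0,0],[-0.156,-0.362,-0.245,0,0,0,0],[-0.156,-0.362,-0.245,0,0,0,0],[-0.156,-0.362,-0.245,0,0,0,0]])

```text
time_s: 3.65
eef_pos: [0.4582, 0.0937, 0.2496]
eef_rot: [-0.0, 0.987, -0.161, 0.002]
wrist_force: [-0.2, -0.6, -1.1]
opening: 0.573
grasp_force: 62.2
```

```bash
python3 look.py w2
```

```text
tcp [0.4582 0.0922 0.2488] q [-0.056 -0.085  1.848 -0.     1.375  1.841]
[[ 0.947 -0.32   0.003]
 [-0.32  -0.947 -0.   ]
 [ 0.003 -0.001 -1.   ]]
```

View pics/w2.png

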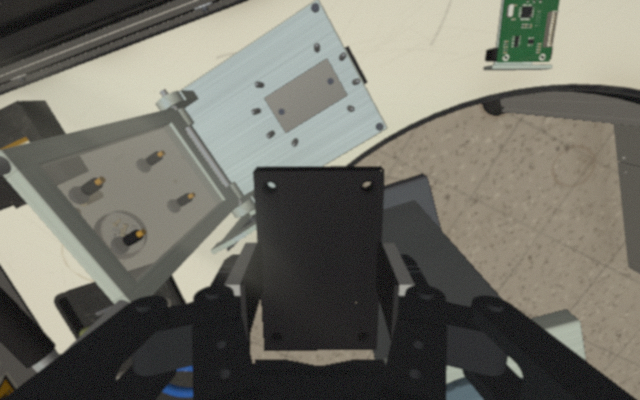

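The nest is visible: the land's corners at about (264,100),(324,60),(347,93),(286,132), with the pins around it. The plate is held square in the fingers.

```bash
python3 - <<'E'
from h import *
z=np.load("w2.npz"); im,P=z["im"],z["P"]; p=optics.camera_params("wrist"); p["view"]=z["view"]
hsv=cv2.cvtColor(im,cv2.COLOR_BGR2HSV); print(im[95,300],im[60,270],P[95,300],P[60,270])
g=im.astype(int).max(2); m=(g<160)&(g>95); m=cv2.morphologyEx(m.astype(np.uint8),cv2.MORPH_OPEN,np.ones((7,7)))
print("land",rect(m,p,.036,310,95))
# pins: dark blobs inside fixture; base at z .028..top .057
dk=cv2.inRange(im,(0,0,0),(125,125,125)); 
for (u,v) in [(256,112),(271,134),(295,142),(317,48),(342,58),(356,82),(351,109),(260,85)]:
    w=g[v-8:v+9,u-8:u+9]; wt=np.clip(np.median(w)-25-w,0,None)*1.; yy,xx=np.mgrid[-8:9,-8:9]
    zz=P[v-5:v+6,u-5:u+6,2]
    if wt.sum(): c=np.array([u+(wt*xx).sum()/wt.sum(),v+(wt*yy).sum()/wt.sum()]); print(c.round(1),ray(c,p,.045)[0].round(4),zz.max().round(3))
T=np.array(z["pos"]); 
pl=(im.max(2)<75)&(abs(P[...,2]-.255)<.025); print("plate",P[250,320],rect(pl,p,P[250,320,2],320,250))
cv2.imwrite("pics/c2.png",cv2.resize(im[30:160,220:400],None,fx=4,fy=4,interpolation=cv2.INTER_CUBIC))
E
```

```text
[126 133 136] [180 183 171] [0.52986685 0.09070251 0.03722749] [0.57013666 0.10794346 0.02783387]
land (np.int32(3), 3138, array([527.1,  86.3]), array([40.8, 73.1]), -77.5)
[256.2 110.9] [0.5293 0.1351 0.045 ] 0.393
[270.7 133.8] [0.5044 0.1298 0.045 ] 0.058
[294.8 141.7] [0.4896 0.1099 0.045 ] 0.057
[316.6  47.7] [0.5643 0.0619 0.045 ] 0.059
[345.3  54.8] [0.5502 0.0388 0.045 ] 0.393
[359.6  79. ] [0.5256 0.0325 0.045 ] 0.059
[350.2 108.2] [0.5029 0.0486 0.045 ] 0.058
[259.4  84.4] [0.551  0.1234 0.045 ] 0.058
plate [0.46447237 0.09233889 0.25458724] (np.int32(4), 23140, array([457.7,  94.9]), array([64. , 87.5]), -17.8)
```

View pics/c2.png

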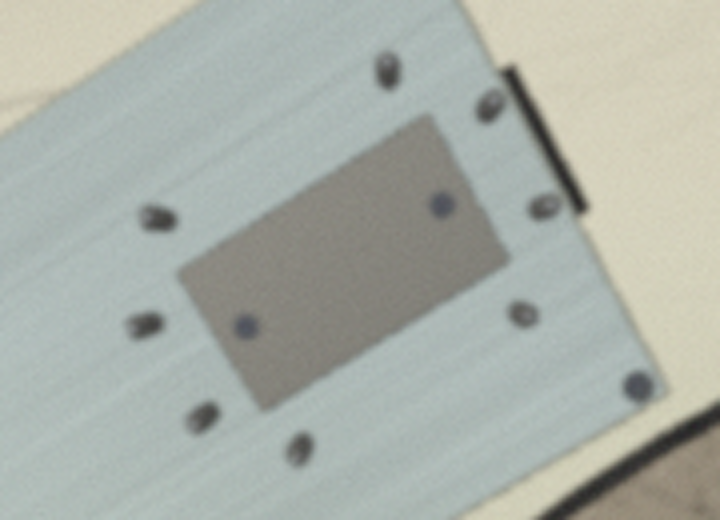

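In the tool's units: 1.026 rad / 2 = 0.513.

Emit:
step_hand(motion=[[0.03,-0.007,0,0,0,0.09,0],[0.068,-0.0148,0,0,0,0.18,0],[0.068,-0.0148,0.03,0,0,0.27,0],[0.068,-0.0148,0.06,0,0,0.36,0],[0.068,-0.0148,0.1,0,0,0.45,0],[0.068,-0.0148,0.149,0,0,0.513,0],[0.068,-0.0148,0.149,0,0,0.513,0],[0.068,-0.0148,0.149,0,0,0.513,0],[0.068,-0.0148,0.149,0,0,0.513,0]])

```text
time_s: 4.82
eef_pos: [0.5292, 0.0827, 0.1009]
eef_rot: [-0.001, 0.779, -0.627, 0.002]
wrist_force: [-0.5, 0.3, -1.1]
opening: 0.577
grasp_force: 62.7
```

```bash
python3 look.py w3;python3 - <<'E'
from h import *
z=np.load("w3.npz"); im=z["im"]; p=optics.camera_params("wrist"); p["view"]=z["view"]
print(z["P"][280,320]); cv2.imwrite("pics/c3.png",im)
E
```

```text
tcp [0.5289 0.0829 0.1007] q [-0.066  0.249  1.814 -0.     1.074  2.859]
[[ 0.215 -0.977  0.004]
 [-0.977 -0.215 -0.   ]
 [ 0.001 -0.004 -1.   ]]
[0.52742965 0.09102847 0.10667847]
```

View pics/c3.png

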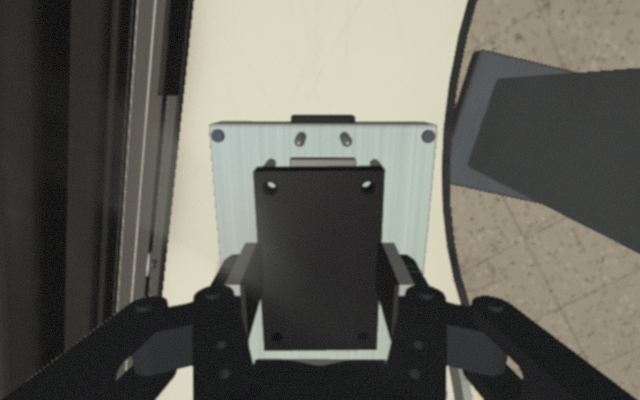

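```bash
python3 - <<'E'
from h import *
z=np.load("w3.npz"); im,P=z["im"],z["P"]; p=optics.camera_params("wrist"); p["view"]=z["view"]
X=np.array([.215,-.977]);Y=np.array([-.977,-.215]); t=z["pos"][:2]
for n,uv,h in (("pinfrontL",(300,139),.0425),("pinfrontR",(346,139),.0425),("landfront",(290,158.5),.036),("landfrontR",(355,158.5),.036),("plate far",(255,168.5),.1065),("plate farR",(384,167.5),.1065),("near",(262,350),.1065),("nearR",(377,350),.1065)):
    w=ray(uv,p,h)[0][:2]-t; print(n,np.round([w@X*1000,w@Y*1000],1))
E
```

```text
pinfrontL [ 44.9 -11.8]
pinfrontR [44.9 14.4]
landfront [ 32.4 -18.4]
landfrontR [32.4 20.5]
plate far [ 41.4 -26.2]
plate farR [41.8 25.1]
near [-45.2 -27.4]
nearR [-45.   26.3]
```

Emit:
step_hand(motion=[[-0.0018,0.0015,0,0,0,0,0],[-0.0018,0.0015,0.02,0,0,0,0],[-0.0018,0.0015,0.04,0,0,0,0],[-0.0018,0.0015,0.052,0,0,0,0],[-0.0018,0.0015,0.06,0,0,0,0],[-0.0018,0.0015,0.06,0,0,0,0]])

```text
time_s: 5.62
eef_pos: [0.5252, 0.0848, 0.041]
eef_rot: [0.001, 0.779, -0.627, -0.001]
wrist_force: [-12.6, 0.1, 24.9]
opening: 0.576
grasp_force: 69.2
```

Emit:
step_hand(motion=[[0,0,0,0,0,0,0.8],[0,0,0,0,0,0,0.9],[0,0,0,0,0,0,0.9],[0,0,-0.04,0,0,0,1],[0,0,-0.1,0,0,0,1],[0,0,-0.14,0,0,0,1],[0,0,-0.16,0,0,0,1],[0,0,-0.16,0,0,0,1]])

```text
time_s: 6.62
eef_pos: [0.5266, 0.0845, 0.2]
eef_rot: [-0.001, 0.779, -0.627, 0.002]
wrist_force: [-0.5, -0.9, 0.9]
opening: 1.0
grasp_force: 0.0
```

```bash
python3 look.py w4; python3 - <<'E'
from h import *
z=np.load("w4.npz"); im,P=z["im"],z["P"]; p=optics.camera_params("wrist"); p["view"]=z["view"]
u,v=proj([[.527,.086,.046]],p)[0].astype(int); m=(im.max(2)<75)&(abs(P[...,2]-.046)<.006); print(u,v,P[v-8:v+9,u-8:u+9,2].mean(),rect(m,p,.046,u,v))
n,l=cv2.connectedComponents(m.astype(np.uint8)); q=P[l==l[v,u]]; A=np.c_[q[:,:2]-q[:,:2].mean(0),np.ones(len(q))]; print("tilt plane",np.linalg.lstsq(A,q[:,2],rcond=None)[0])
cv2.imwrite("pics/c4.png",im)
E
```

```text
tcp [0.5255 0.0846 0.1983] q [-0.064  0.118  1.748  0.     1.275  2.862]
[[ 0.214 -0.977  0.001]
 [-0.977 -0.214 -0.   ]
 [ 0.    -0.001 -1.   ]]
319 177 0.046346078649003905 (np.int32(1), 5574, array([523.8,  88. ]), array([53.9, 87.9]), -77.1)
tilt plane [ 0.00021923 -0.00031307  0.04626936]
```

View pics/c4.png

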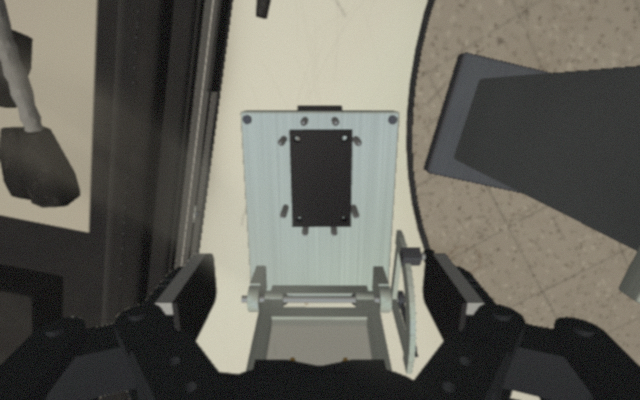

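The plate lies flat (z 0.0463) between the pins, seen at (321,178). The quadrant with the index clamp is at about (408,255). Next the board.

In the tool's units: -1.03 rad / 2 = -0.515.

Emit:
step_hand(motion=[[0.226,0.043,0,0,0,-0.515,1],[0.226,0.043,0,0,0,-0.515,1],[0.226,0.043,0,0,0,-0.515,1],[0.226,0.043,0,0,0,-0.515,1],[0.226,0.043,0,0,0,-0.515,1],[0.226,0.043,0,0,0,-0.515,1],[0.226,0.043,0,0,0,-0.515,1],[0.226,0.043,0,0,0,-0.515,1]])

```text
time_s: 7.68
eef_pos: [0.5312, -0.1449, 0.1971]
eef_rot: [-0.0, 0.987, -0.163, -0.001]
wrist_force: [0.2, -0.4, 0.9]
opening: 1.003
grasp_force: 0.0
```

```bash
python3 look.py w5; python3 - <<'E'
from h import *
z=np.load("w5.npz"); im,P=z["im"],z["P"]; p=optics.camera_params("wrist"); p["view"]=z["view"]; hsv=cv2.cvtColor(im,cv2.COLOR_BGR2HSV)
g=((hsv[...,1]>60)&(hsv[...,0]>40)&(hsv[...,0]<90)).astype(np.uint8)
g=cv2.morphologyEx(cv2.morphologyEx(g,cv2.MORPH_CLOSE,np.ones((11,11))),cv2.MORPH_OPEN,np.ones((7,7)))
u,v=proj([[.5314,-.1454,.02]],p)[0].astype(int); k=rect(g,p,.02,u,v); print(u,v,k)
r=np.array(k[2])/1000-z["pos"][:2]; M=Rt().as_matrix()[:2,:2]; print("tool offs",r@M)
cv2.imwrite("pics/c5.png",cv2.resize(im[80:270,220:430],None,fx=3,fy=3,interpolation=cv2.INTER_CUBIC))
E
```

```text
tcp [ 0.5314 -0.1449  0.1975] q [-0.482  0.161  1.701 -0.     1.281  1.416]
[[ 0.947 -0.321 -0.001]
 [-0.321 -0.947  0.001]
 [-0.001 -0.    -1.   ]]
320 170 (np.int32(13), 4893, array([ 530.2, -141.7]), array([54.3, 85.1]), -18.3)
tool offs [-0.00214127 -0.0026972 ]
```

View pics/c5.png

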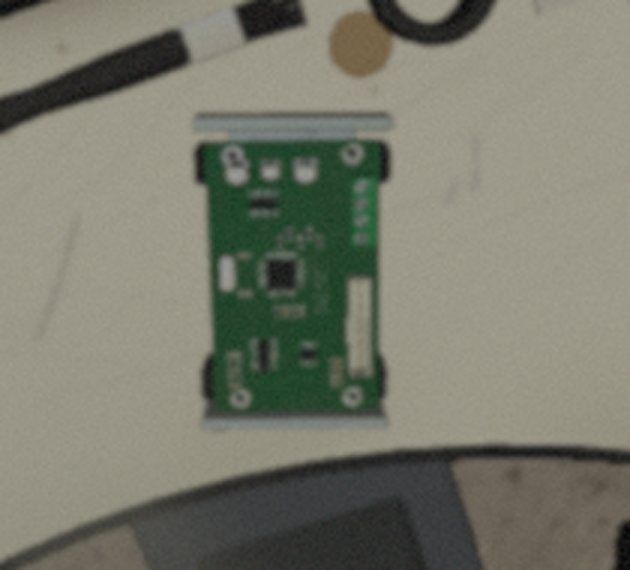

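In the tool's units: -0.005 rad / 2 = -0.0025.

Emit:
step_hand(motion=[[-0.0021,-0.0027,0.06,0,0,-0.0025,1],[-0.0021,-0.0027,0.12,0,0,-0.0025,1],[-0.0021,-0.0027,0.165,0,0,-0.0025,1],[-0.0021,-0.0027,0.1855,0,0,-0.0025,1],[-0.0021,-0.0027,0.1855,0,0,-0.0025,1],[-0.0021,-0.0027,0.1855,0,0,-0.0025,0],[-0.0021,-0.0027,0.1855,0,0,-0.0025,0],[-0.0021,-0.0027,0.1855,0,0,-0.0025,0],[-0.0021,-0.0027,0.1855,0,0,-0.0025,0]])

```text
time_s: 8.85
eef_pos: [0.5319, -0.1427, 0.0152]
eef_rot: [0.0, 0.987, -0.159, 0.001]
wrist_force: [-1.6, 0.4, 8.4]
opening: 0.578
grasp_force: 60.5
```

In the tool's units: 1.031 rad / 2 = 0.5155.

Emit:
step_hand(motion=[[0,0,-0.05,0,0,0,0],[0,0,-0.1,0,0,0,0],[-0.02,-0.05,-0.14,0,0,0.09,0],[-0.04,-0.1,-0.15,0,0,0.18,0],[-0.06,-0.155,-0.15,0,0,0.27,0],[-0.0764,-0.2138,-0.15,0,0,0.36,0],[-0.0764,-0.2138,-0.15,0,0,0.45,0],[-0.0764,-0.2138,-0.12,0,0,0.5155,0],[-0.0764,-0.2138,-0.09,0,0,0.5155,0],[-0.0764,-0.2138,-0.09,0,0,0.5155,0]])

```text
time_s: 10.1
eef_pos: [0.5237, 0.0851, 0.1016]
eef_rot: [0.001, 0.78, -0.625, -0.001]
wrist_force: [0.2, 0.3, -0.4]
opening: 0.574
grasp_force: 62.3
```

```bash
python3 look.py w6;python3 - <<'E'
from h import *
z=np.load("w6.npz"); im=z["im"]; print(z["P"][270:290,300:340,2].mean(),z["P"][185:195,300:340,2].mean()); cv2.imwrite("pics/c6.png",cv2.resize(im[100:370,210:430],None,fx=2.2,fy=2.2,interpolation=cv2.INTER_CUBIC))
E
```

```text
tcp [0.525  0.0849 0.1031] q [-0.063  0.241  1.818  0.     1.083  2.859]
[[ 0.218 -0.976 -0.001]
 [-0.976 -0.218  0.   ]
 [-0.     0.001 -1.   ]]
0.10660435842334672 0.11000297962910306
```

View pics/c6.png

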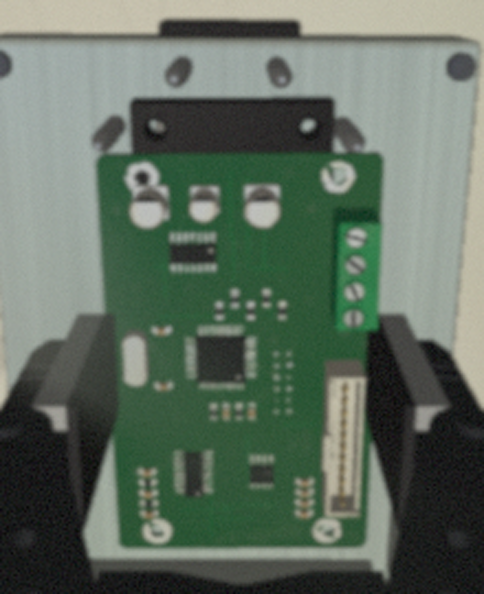

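```bash
python3 - <<'E'
from h import *
z=np.load("w6.npz"); P=z["P"]; p=optics.camera_params("wrist"); p["view"]=z["view"]; t=z["pos"][:2]
M=Rt().as_matrix()[:2,:2]; f=lambda c:np.array(c)/2.2+[210-.25,100-.25]
print("z board",[P[int(f(c)[1]),int(f(c)[0]),2].round(4) for c in ((230,180),(300,210),(200,420),(270,440),(200,520))])
for n,c,h in (("pinL",(178,72),.0425),("pinR",(280,72),.0425),("plFarL",(131,98),.0465),("plFarR",(334,98),.0465)):
    print(n,(((ray(f(c),p,h)[0][:2]-t)@M)*1000).round(1))
for h in(.105,.107,.109):
    q=(ray(f([(97,155),(383,153),(118,546),(366,546)]),p,h)[:,:2]-t)@M*1000; print(h,q.round(1).tolist(),q.mean(0).round(1))
E
```

```text
z board [np.float64(0.1071), np.float64(0.1058), np.float64(0.1061), np.float64(0.1063), np.float64(0.1071)]
pinL [ 47.7 -15.1]
pinR [47.7 11.2]
plFarL [ 41.6 -27. ]
plFarR [41.6 24.9]
0.105 [[39.6, -25.6], [40.0, 27.0], [-46.4, -25.6], [-46.6, 27.8]] [-3.3  0.9]
0.107 [[40.1, -25.3], [40.4, 26.6], [-44.7, -25.2], [-44.9, 27.4]] [-2.3  0.9]
0.109 [[40.5, -24.9], [40.8, 26.2], [-43.0, -24.9], [-43.2, 27.0]] [-1.2  0.9]
```

Emit:
step_hand(motion=[[0.002,-0.0024,0,0,0,0,0],[0.002,-0.0024,0.02,0,0,0,0],[0.002,-0.0024,0.04,0,0,0,0],[0.002,-0.0024,0.05,0,0,0,0],[0.002,-0.0024,0.057,0,0,0,0],[0.002,-0.0024,0.057,0,0,0,0]])

```text
time_s: 10.9
eef_pos: [0.5283, 0.0834, 0.046]
eef_rot: [-0.0, 0.78, -0.625, 0.0]
wrist_force: [0.4, 0.4, -0.5]
opening: 0.577
grasp_force: 62.3
```

Emit:
step_hand(motion=[[0,0,0.0015,0,0,0,0],[0,0,0.0025,0,0,0,0],[0,0,0.0025,0,0,0,0]])

```text
time_s: 11.28
eef_pos: [0.5282, 0.0835, 0.0435]
eef_rot: [-0.0, 0.78, -0.625, 0.0]
wrist_force: [1.0, 0.2, -0.2]
opening: 0.573
grasp_force: 62.3
```

Emit:
step_hand(motion=[[0,0,0.001,0,0,0,0],[0,0,0.001,0,0,0,0.75],[0,0,0.001,0,0,0,0.85],[0,0,0.001,0,0,0,0.9],[0,0,-0.04,0,0,0,1],[0,0,-0.1,0,0,0,1],[0,0,-0.155,0,0,0,1],[0,0,-0.175,0,0,0,1],[0,0,-0.175,0,0,0,1]])

```text
time_s: 12.4
eef_pos: [0.5293, 0.0834, 0.2202]
eef_rot: [-0.001, 0.78, -0.625, 0.002]
wrist_force: [-0.4, -0.6, -0.7]
opening: 0.997
grasp_force: 0.0
```

```bash
python3 look.py w7; python3 - <<'E'
from h import *
z=np.load("w7.npz"); im,P=z["im"],z["P"]; p=optics.camera_params("wrist"); p["view"]=z["view"]; hsv=cv2.cvtColor(im,cv2.COLOR_BGR2HSV)
g=((hsv[...,1]>60)&(hsv[...,0]>40)&(hsv[...,0]<90)).astype(np.uint8)
g=cv2.morphologyEx(cv2.morphologyEx(g,cv2.MORPH_CLOSE,np.ones((9,9))),cv2.MORPH_OPEN,np.ones((7,7)))
u,v=proj([[.527,.086,.048]],p)[0].astype(int); print(u,v,rect(g,p,.048,u,v))
q=P[(g>0)&(abs(P[...,2]-.048)<.004)&(np.hypot(P[...,0]-.527,P[...,1]-.086)<.05)]; A=np.c_[q[:,:2]-q[:,:2].mean(0),np.ones(len(q))]; print(len(q),np.linalg.lstsq(A,q[:,2],rcond=None)[0])
cv2.imwrite("pics/c7.png",cv2.resize(im[80:380,220:470],None,fx=2.4,fy=2,interpolation=cv2.INTER_CUBIC))
E
```

```text
tcp [0.5282 0.0834 0.2183] q [-0.065  0.103  1.722 -0.     1.316  2.857]
[[ 0.218 -0.976  0.001]
 [-0.976 -0.218 -0.   ]
 [ 0.    -0.001 -1.   ]]
322 175 (np.int32(0), 222772, array([518.2, 141.8]), array([696.9, 403.5]), 12.8)
4287 [0.00460153 0.00019837 0.04812217]
```

View pics/c7.png

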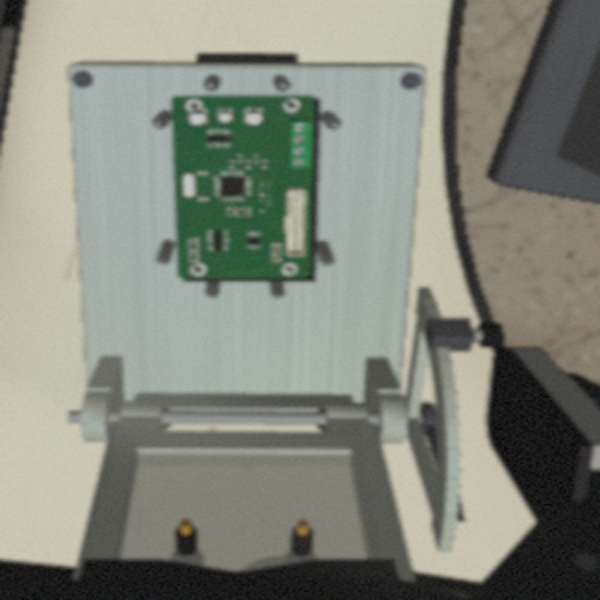

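Board flat (z 0.0481), square between the pins, at crop (245,188). The index clamp is on the quadrant at crop (452,335), so full image about (408,247). The picture allowance is spent, so from here I use numbers only: first the index angle and the handle position.

```bash
cat >> h.py <<'E'
a=np.radians(102.5); FX=np.array([np.cos(a),np.sin(a),0]); FY=np.array([-np.sin(a),np.cos(a),0]); N=np.array([.527,.0861,0])
def fx(P): q=P-N; return np.stack([q@FX,q@FY,q[...,2]],-1)
E
python3 - <<'E'
from h import *
for n in("w7","w4","w2","top"):
    z=np.load(n+".npz"); im,P=z["im"],z["P"]; F=fx(P); g=im.max(2)
    th=np.arctan2(F[...,2]-.068,.105-F[...,0]); r=np.hypot(F[...,2]-.068,.105-F[...,0])
    m=(F[...,1]>.058)&(F[...,1]<.11)&(r<.11)&(r>.03)&(F[...,2]>.06)
    dk=m&(g<95)
    print(n,m.sum(),dk.sum())
    for k in range(-2,14):
        s=dk&(th>=k*.1)&(th<k*.1+.1); s2=m&(th>=k*.1)&(th<k*.1+.1)
        if s2.sum(): print(round(k*.1,1),s.sum(),s2.sum(), np.median(F[s],0).round(3) if s.any() else '', np.percentile(r[s],[5,50,95]).round(3) if s.any() else '', np.median(F[s2],0).round(3), np.median(r[s2]).round(3))
    if n!="top":
        mm=(F[...,1]>.066)&(F[...,1]<.10)&(F[...,2]>.05)&(F[...,0]<.11)&(r<.11)&(g<95)
        ys,xs=np.where(mm)
        if len(xs): print("px",np.percentile(xs,[5,50,95]),np.percentile(ys,[5,50,95]))
E
```

```text
w7 1852 751
0.0 0 22   [0.042 0.064 0.072] 0.063
0.1 22 68 [0.04  0.064 0.078] [0.058 0.066 0.068] [0.047 0.064 0.076] 0.059
0.2 24 108 [0.045 0.063 0.083] [0.055 0.062 0.067] [0.057 0.064 0.081] 0.05
0.3 18 84 [0.045 0.063 0.088] [0.056 0.063 0.068] [0.053 0.065 0.085] 0.055
0.4 24 41 [0.04  0.064 0.102] [0.068 0.073 0.074] [0.04  0.069 0.102] 0.074
0.5 247 285 [0.043 0.071 0.107] [0.068 0.074 0.075] [0.043 0.072 0.106] 0.073
0.6 134 201 [0.048 0.069 0.108] [0.063 0.07  0.074] [0.049 0.067 0.108] 0.069
0.7 10 71 [0.06  0.063 0.11 ] [0.059 0.062 0.063] [0.056 0.064 0.113] 0.067
0.8 10 79 [0.065 0.063 0.114] [0.06  0.061 0.063] [0.061 0.064 0.118] 0.068
0.9 12 78 [0.071 0.063 0.117] [0.057 0.06  0.062] [0.066 0.064 0.122] 0.068
1.0 17 87 [0.076 0.063 0.119] [0.055 0.058 0.063] [0.072 0.064 0.126] 0.068
1.1 16 79 [0.08  0.063 0.122] [0.056 0.059 0.063] [0.078 0.064 0.13 ] 0.068
1.2 15 79 [0.086 0.063 0.125] [0.058 0.06  0.062] [0.084 0.064 0.132] 0.068
1.3 17 77 [0.092 0.063 0.127] [0.058 0.061 0.062] [0.09  0.064 0.134] 0.068
px [396. 410. 428.] [241. 251. 304.]
w4 2080 803
0.0 0 20  
[... 1218 characters left out ...]
3 66 [0.092 0.063 0.123] [0.056 0.056 0.058] [0.091 0.064 0.134] 0.068
px [243. 249. 255.] [216. 221. 226.]
top 76 12
0.1 0 2   [0.05  0.064 0.078] 0.056
0.2 0 2   [0.064 0.064 0.076] 0.042
0.3 0 2   [0.073 0.063 0.079] 0.034
0.4 2 4 [0.038 0.069 0.103] [0.074 0.075 0.076] [0.038 0.066 0.101] 0.074
0.5 5 11 [0.042 0.073 0.107] [0.071 0.074 0.077] [0.043 0.072 0.107] 0.074
0.6 2 13 [0.042 0.068 0.117] [0.079 0.079 0.08 ] [0.046 0.068 0.112] 0.074
0.7 0 2   [0.054 0.064 0.117] 0.071
0.8 0 3   [0.057 0.062 0.122] 0.071
0.9 0 3   [0.063 0.064 0.122] 0.068
1.0 0 2   [0.072 0.065 0.126] 0.067
1.1 0 4   [0.076 0.063 0.132] 0.07
1.2 0 4   [0.082 0.064 0.133] 0.068
1.3 0 2   [0.091 0.063 0.132] 0.066
```

```bash
python3 - <<'E'
from h import *
for n in("w7","w4"):
    z=np.load(n+".npz"); im,P=z["im"],z["P"]; F=fx(P); g=im.max(2)
    th=np.arctan2(F[...,2]-.068,.105-F[...,0]); r=np.hypot(F[...,2]-.068,.105-F[...,0])
    b=(g<110)&(r<.11)&(r>.04)&(F[...,2]>.07)&(F[...,0]<.09)
    for lo,hi in((.06,.066),(.066,.074),(.074,.08),(.08,.086),(.086,.092),(.092,.1),(.1,.11)):
        s=b&(F[...,1]>=lo)&(F[...,1]<hi)&(th>.4)&(th<.95)
        if s.sum()>5: print(n,lo,s.sum(),"th",np.percentile(th[s],[3,25,50,75,97]).round(3),"r",np.percentile(r[s],[3,50,97]).round(3),"x",np.percentile(F[s][:,0],[3,50,97]).round(4),"z",np.percentile(F[s][:,2],[3,50,97]).round(4))
    s=b&(F[...,1]>.066)&(F[...,1]<.078)&(F[...,0]>.03)&(F[...,0]<.07)&(th>.4)
    for x in np.arange(.03,.07,.002):
        k=s&(abs(F[...,0]-x)<.001)
        if k.any(): print(round(x,3),k.sum(),np.median(F[k][:,2]).round(4),end=' | ')
    print()
E
```

```text
w7 0.06 206 th [0.479 0.544 0.606 0.68  0.923] r [0.058 0.069 0.075] x [0.0398 0.0472 0.0676] z [0.0998 0.1076 0.1168]
w7 0.066 153 th [0.496 0.539 0.585 0.612 0.624] r [0.068 0.074 0.075] x [0.0398 0.0433 0.05  ] z [0.1032 0.1078 0.1105]
w7 0.074 52 th [0.491 0.541 0.566 0.59  0.614] r [0.067 0.072 0.074] x [0.0412 0.0438 0.0487] z [0.102  0.1066 0.1092]
w7 0.08 83 th [0.502 0.544 0.579 0.6   0.618] r [0.067 0.073 0.075] x [0.0407 0.0435 0.0499] z [0.1032 0.1074 0.1092]
0.04 26 0.1039 | 0.042 47 0.1065 | 0.044 40 0.1094 | 0.046 21 0.1092 | 0.048 15 0.1081 | 0.05 16 0.1075 | 
w4 0.06 243 th [0.479 0.549 0.605 0.68  0.924] r [0.057 0.07  0.075] x [0.0397 0.047  0.0684] z [0.0996 0.1076 0.1176]
w4 0.066 180 th [0.489 0.535 0.584 0.613 0.623] r [0.067 0.074 0.075] x [0.0399 0.0433 0.0507] z [0.1027 0.1075 0.1106]
w4 0.074 40 th [0.477 0.514 0.539 0.551 0.59 ] r [0.068 0.072 0.075] x [0.041  0.0429 0.0469] z [0.0998 0.1047 0.1091]
w4 0.08 25 th [0.481 0.506 0.518 0.531 0.547] r [0.072 0.074 0.075] x [0.0406 0.0411 0.0416] z [0.1012 0.1042 0.1069]
0.04 35 0.1038 | 0.042 53 0.1068 | 0.044 49 0.1093 | 0.046 19 0.1097 | 0.048 16 0.1082 | 0.05 18 0.107 | 0.052 4 0.1062 |
```

```bash
python3 - <<'E'
from h import *
z=np.load("top.npz"); P=z["P"]; F=fx(P)
m=(F[...,2]>.255)&(F[...,2]<.3)&(abs(F[...,0]-.14)<.04)&(abs(F[...,1])<.06); q=F[m]; print("handle",m.sum(),np.median(q,0).round(4),np.percentile(q,[3,97],axis=0).round(3))
im,d,p=cam("top"); Q=pts(d,p); l=(Q[...,2]>.15)&(Q[...,2]<.5)&(Q[...,1]>-.5)&(Q[...,1]<.4)&(Q[...,0]>.5); ys,xs=np.where(l); 
for y in np.arange(-.4,.4,.1):
    k=l&(abs(Q[...,1]-y)<.05)
    if k.any(): print(round(y,1),k.sum(),np.percentile(Q[k],[2,98],axis=0).round(2).tolist())
o=get_obs(); t=np.array(o["eef_pos"]); M=Rt(o).as_matrix(); H=N+.1406*FX+[0,0,.27]
print("H",H,"to 70mm above-handle TCP tool offs",M.T@(H+[0,0,.051]-t))
E
```

```text
handle 119 [1.370e-01 2.000e-04 2.741e-01] [[ 0.132 -0.048  0.258]
 [ 0.143  0.045  0.282]]
-0.4 732 [[1.01, -0.45, 0.16], [1.07, -0.35, 0.37]]
-0.3 887 [[0.66, -0.35, 0.15], [1.07, -0.25, 0.5]]
-0.2 1803 [[0.66, -0.25, 0.15], [1.13, -0.15, 0.49]]
-0.1 1653 [[0.66, -0.15, 0.15], [1.15, -0.05, 0.47]]
-0.0 1111 [[0.69, -0.05, 0.15], [1.23, 0.05, 0.37]]
0.1 1495 [[0.84, 0.05, 0.15], [1.22, 0.15, 0.24]]
0.2 1796 [[0.51, 0.15, 0.16], [1.09, 0.25, 0.27]]
0.3 2022 [[0.64, 0.25, 0.16], [1.09, 0.35, 0.26]]
H [0.49656859 0.22336722 0.27      ] to 70mm above-handle TCP tool offs [-0.14332142 -0.00018895 -0.10387598]
```

The rows are not in the units I measure in: turns go in shares of 2 rad. I convert before sending: -1.65 rad / 2 = -0.825.

Emit:
step_hand(motion=[[0,0,-0.06,0,0,0,1],[0,0,-0.112,0,0,-0.1,1],[0,0,-0.112,0,0,-0.2,1],[0,0,-0.112,0,0,-0.29,1],[0,0,-0.112,0,0,-0.38,1],[0,0,-0.112,0,0,-0.47,1],[0,0,-0.112,0,0,-0.56,1],[0,0,-0.112,0,0,-0.65,1],[0,0,-0.112,0,0,-0.74,1],[0,0,-0.112,0,0,-0.825,1]])

```text
time_s: 13.75
eef_pos: [0.5274, 0.0835, 0.3276]
eef_rot: [-0.0, 0.988, 0.152, -0.002]
wrist_force: [0.8, -0.1, 0.2]
opening: 0.997
grasp_force: 0.0
```

Emit:
step_hand(motion=[[0,0,0,0,0,-0.09,1],[0,0,0,0,0,-0.18,1],[0,0,0,0,0,-0.27,1],[0,0,0,0,0,-0.36,1],[0,0,0,0,0,-0.45,1],[0,0,0,0,0,-0.54,1],[0,0,0,0,0,-0.63,1],[0,0,0,0,0,-0.72,1],[0,0,0,0,0,-0.8,1],[0,0,0,0,0,-0.8,1]])

```text
time_s: 15.0
eef_pos: [0.5275, 0.0834, 0.328]
eef_rot: [-0.002, 0.583, 0.813, -0.001]
wrist_force: [-0.4, -0.4, -0.1]
opening: 0.997
grasp_force: 0.0
```

```bash
python3 - <<'E'
from h import *
o=get_obs(); t=np.array(o["eef_pos"]); r=Rt(o); M=r.as_matrix(); H=N+.1406*FX+[0,0,.27]
print(t,np.array(o["q"]).round(3)); G=np.c_[-FY*-1,FX,[0,0,-1]]; print(np.linalg.det(G),M.round(3))
print("offs",M.T@(H+[0,0,.051]-t),"rv",(r.inv()*R.from_matrix(G)).as_rotvec())
E
```

```text
[0.52748521 0.08344793 0.32804806] [-0.066  0.025  1.583 -0.     1.537 -0.392]
0.9999999999999999 [[-0.321  0.947 -0.004]
 [ 0.947  0.321  0.   ]
 [ 0.001 -0.003 -1.   ]]
offs [0.14243306 0.0156191  0.00719627] rv [-0.00177412 -0.00367827 -1.46244976]
```

In the tool's units: -1.462 rad / 2 = -0.731.

Emit:
step_hand(motion=[[0,0,0,0,0,-0.09,1],[0.03,0.003,0,0,0,-0.18,1],[0.06,0.007,0,0,0,-0.27,1],[0.1,0.01,0.007,0,0,-0.36,1],[0.1424,0.0156,0.007,0,0,-0.45,1],[0.1424,0.0156,0.007,0,0,-0.54,1],[0.1424,0.0156,0.007,0,0,-0.63,1],[0.1424,0.0156,0.007,0,0,-0.72,1],[0.1424,0.0156,0.007,0,0,-0.731,1],[0.1424,0.0156,0.007,0,0,-0.731,1]])

```text
time_s: 16.25
eef_pos: [0.4968, 0.2232, 0.3226]
eef_rot: [-0.001, -0.107, 0.994, -0.0]
wrist_force: [0.4, 0.2, -0.0]
opening: 0.997
grasp_force: 0.0
```

```bash
python3 look.py w8; python3 - <<'E'
from h import *
z=np.load("w8.npz"); P=z["P"]; F=fx(P)
m=(F[...,2]>.262)&(F[...,2]<.285)&(abs(F[...,0]-.14)<.03)&(abs(F[...,1])<.034); q=F[m]; print("handle",m.sum(),np.median(q,0).round(4) if m.any() else '',np.percentile(q,[2,50,98],axis=0).round(4) if m.any() else '')
print("tcp fixture",fx(np.array(get_obs()["eef_pos"])))
E
```

```text
tcp [0.4969 0.2232 0.3228] q [ 0.204  0.051  1.567 -0.     1.525 -1.582]
[[-0.977 -0.214 -0.001]
 [-0.214  0.977 -0.   ]
 [ 0.001  0.    -1.   ]]
handle 2220 [0.1408 0.0022 0.2751] [[ 0.1352 -0.0322  0.2711]
 [ 0.1408  0.0022  0.2751]
 [ 0.1465  0.0329  0.2769]]
tcp fixture [ 1.40335256e-01 -2.97804185e-04  3.22796614e-01]
```

Emit:
step_hand(motion=[[0,0,0.03,0,0,0,1],[0,0,0.055,0,0,0,1],[0,0,0.07,0,0,0,1],[0,0,0.07,0,0,0,1],[0,0,0.07,0,0,0,0],[0,0,0.07,0,0,0,0],[0,0,0.07,0,0,0,0],[0,0,0.07,0,0,0,0],[0,0,0.07,0,0,0,0],[0,0,0.07,0,0,0,0]])

```text
time_s: 17.55
eef_pos: [0.4973, 0.2227, 0.2538]
eef_rot: [0.0, -0.109, 0.994, -0.001]
wrist_force: [-1.0, -5.4, 4.0]
opening: 0.114
grasp_force: 58.7
```

```bash
python3 - <<'E'
from h import *
o=get_obs();t=np.array(o["eef_pos"]); print(fx(t),np.array(o["q"]).round(3))
# plan: grasp-point arc, in start tool axes (y=fx, z=down), tilt rx=-phi
import math
g0=fx(t)+[0,0,.019]; r=.205; t0=math.atan2(g0[2]-.068,.105-g0[0]); print("radius,theta0",math.hypot(g0[2]-.068,.105-g0[0]),t0)
rr=math.hypot(g0[2]-.068,.105-g0[0])
for th in (1.6,1.45,1.3,1.15,1.0,.85,.7,.6,.55):
    ph=(t0-th)*.45; dG=np.array([.105-rr*math.cos(th),.068+rr*math.sin(th)])-g0[[0,2]]
    dy=dG[0]+.019*math.sin(ph); dz=-dG[1]+.019*(math.cos(ph)-1); print(th,"dy %.4f dz %.4f rx %.3f"%(dy,dz,-ph))
E
```

```text
[ 0.13976467 -0.00058057  0.25382571] [ 2.040e-01  9.400e-02  1.658e+00 -1.000e-03  1.389e+00 -1.586e+00]
radius,theta0 0.20775503820661043 1.7389221873337461
1.6 dy -0.0275 dz -0.0029 rx -0.063
1.45 dy -0.0573 dz -0.0016 rx -0.130
1.3 dy -0.0866 dz 0.0043 rx -0.198
1.15 dy -0.1147 dz 0.0145 rx -0.265
1.0 dy -0.1408 dz 0.0290 rx -0.333
0.85 dy -0.1645 dz 0.0472 rx -0.400
0.7 dy -0.1851 dz 0.0689 rx -0.468
0.6 dy -0.1969 dz 0.0851 rx -0.513
0.55 dy -0.2022 dz 0.0936 rx -0.535
```

In the tool's units: -0.265 rad / 2 = -0.1325.

Emit:
step_hand(motion=[[0,-0.0137,-0.0016,-0.0155,0,0,0],[0,-0.0275,-0.0029,-0.0315,0,0,0],[0,-0.0424,-0.0026,-0.048,0,0,0],[0,-0.0573,-0.0016,-0.065,0,0,0],[0,-0.072,0.001,-0.082,0,0,0],[0,-0.0866,0.0043,-0.099,0,0,0],[0,-0.101,0.009,-0.1155,0,0,0],[0,-0.1147,0.0145,-0.1325,0,0,0],[0,-0.1147,0.0145,-0.1325,0,0,0]])

```text
time_s: 18.68
eef_pos: [0.5217, 0.1105, 0.2381]
eef_rot: [-0.015, -0.107, 0.985, 0.132]
wrist_force: [-2.5, -0.3, 0.6]
opening: 0.116
grasp_force: 63.5
```

```bash
cat > plan.py <<'E'
from h import *
import math,sys
o=get_obs();t=np.array(o["eef_pos"]); M=Rt(o).as_matrix(); g=t-.019*M[:,2]; G=fx(g)
th=math.atan2(G[2]-.068,.105-G[0]); rr=math.hypot(G[2]-.068,.105-G[0]); ph=math.asin(M[:,2]@FX)
print("theta",th,"r",rr,"y",G[1],"tilt",ph,"q",np.array(o["q"]).round(2),"op",o["opening"])
for a in map(float,sys.argv[1:]):
    p2=ph+(th-a)*.45; d=fx(N+[0,0,0]+0*N); G2=np.array([.105-rr*math.cos(a),-.0006,.068+rr*math.sin(a)])
    z2=math.sin(p2)*FX-math.cos(p2)*np.array([0,0,1]); w=N+G2[0]*FX+G2[1]*FY+[0,0,G2[2]]+.019*z2
    print(a,(M.T@(w-t)).round(4),"rx",round(-(p2-ph),3))
E
python3 plan.py 1.0 .85 .7 .6 .55
```

```text
theta 1.1470193866092249 r 0.20667268511832887 y -0.00015726423615310473 tilt 0.26624860986814225 q [-0.17  0.11  1.7   0.25  1.44 -2.  ] op 0.11640200469519646
1.0 [-0.0005 -0.0283  0.0069] rx -0.066
0.85 [-0.0006 -0.0558  0.0183] rx -0.134
0.7 [-0.0006 -0.0813  0.0337] rx -0.201
0.6 [-0.0007 -0.0968  0.0461] rx -0.246
0.55 [-0.0007 -0.1041  0.0529] rx -0.269
```

In the tool's units: -0.201 rad / 2 = -0.1005.

Emit:
step_hand(motion=[[0,-0.014,0.003,-0.0165,0,0,0],[0,-0.0283,0.0069,-0.033,0,0,0],[0,-0.042,0.0122,-0.05,0,0,0],[0,-0.0558,0.0183,-0.067,0,0,0],[0,-0.069,0.0257,-0.084,0,0,0],[0,-0.0813,0.0337,-0.1005,0,0,0],[0,-0.0813,0.0337,-0.1005,0,0,0]])

```text
time_s: 19.55
eef_pos: [0.5372, 0.042, 0.1843]
eef_rot: [-0.026, -0.106, 0.967, 0.229]
wrist_force: [-2.5, -6.1, 2.5]
opening: 0.117
grasp_force: 63.1
```

```bash
python3 plan.py .6 .55; python3 look.py w9; python3 - <<'E'
from h import *
z=np.load("w9.npz"); im,P=z["im"],z["P"]; F=fx(P); g=im.max(2); p=optics.camera_params("wrist"); p["view"]=z["view"]
def fw(x,y,zz): return N+x*FX+y*FY+[0,0,zz]
print("proj index .55, pointer .7, hinge:",[proj(fw(.105-.06*np.cos(t),.072,.068+.06*np.sin(t)),p)[0].round(0).tolist() for t in(.55,.7,1.)])
th=np.arctan2(F[...,2]-.068,.105-F[...,0]); r=np.hypot(F[...,2]-.068,.105-F[...,0])
b=(g<110)&(r<.085)&(r>.015)&(F[...,2]>.06)
for lo,hi in((.06,.066),(.066,.070),(.07,.074),(.074,.078),(.078,.084),(.084,.09),(.09,.1)):
    for ra,rb in((.015,.035),(.035,.05),(.05,.063),(.063,.08)):
        s=b&(F[...,1]>=lo)&(F[...,1]<hi)&(th>.2)&(th<1.2)&(r>=ra)&(r<rb)
        if s.sum()>5: print(lo,ra,s.sum(),"th",np.percentile(th[s],[3,25,50,75,97]).round(3),"r",np.percentile(r[s],[3,97]).round(3))
E
```

```text
theta 0.6981660729213929 r 0.20727389496553328 y -0.0003969914976228294 tilt 0.4646735171036621 q [-0.38  0.27  1.67  0.38  1.48 -2.25] op 0.1169787790688573
0.6 [-0.0003 -0.0174  0.009 ] rx -0.044
0.55 [-0.0003 -0.0259  0.0142] rx -0.067
tcp [0.5371 0.0423 0.1846] q [-0.375  0.268  1.674  0.381  1.481 -2.253]
[[-0.976 -0.193 -0.098]
 [-0.217  0.873  0.437]
 [ 0.001  0.448 -0.894]]
proj index .55, pointer .7, hinge: [[388.0, 90.0], [401.0, 90.0], [427.0, 90.0]]
0.06 0.063 197 th [0.228 0.467 0.534 0.598 0.624] r [0.067 0.075]
0.066 0.063 152 th [0.225 0.457 0.536 0.604 0.629] r [0.066 0.074]
0.07 0.015 17 th [0.808 0.825 0.85  0.89  0.928] r [0.017 0.035]
0.07 0.035 14 th [0.767 0.776 0.784 0.792 0.797] r [0.037 0.049]
0.07 0.05 34 th [0.665 0.706 0.725 0.746 0.77 ] r [0.051 0.06 ]
0.07 0.063 108 th [0.483 0.522 0.566 0.609 0.624] r [0.068 0.075]
0.074 0.063 37 th [0.495 0.527 0.545 0.575 0.615] r [0.07  0.075]
0.078 0.063 127 th [0.491 0.53  0.568 0.593 0.614] r [0.069 0.075]
0.084 0.063 23 th [0.505 0.546 0.568 0.592 0.608] r [0.07  0.074]
```

In the tool's units: -0.065 rad / 2 = -0.0325.

Emit:
step_hand(motion=[[0,-0.0087,0.0045,-0.011,0,0,0],[0,-0.0174,0.009,-0.022,0,0,0],[0,-0.0251,0.0137,-0.0325,0,0,0],[0,-0.0251,0.0137,-0.0325,0,0,0],[0,-0.0251,0.0137,-0.0325,0,0,0],[0,-0.0251,0.0137,-0.0325,0,0,0]])

```text
time_s: 20.35
eef_pos: [0.5405, 0.0268, 0.1619]
eef_rot: [-0.029, -0.106, 0.959, 0.26]
wrist_force: [-5.2, -8.4, 5.0]
opening: 0.118
grasp_force: 63.4
```

```bash
python3 plan.py .555; python3 look.py w10; python3 - <<'E'
from h import *
z=np.load("w10.npz"); im,P=z["im"],z["P"]; F=fx(P); g=im.max(2)
th=np.arctan2(F[...,2]-.068,.105-F[...,0]); r=np.hypot(F[...,2]-.068,.105-F[...,0])
b=(g<110)&(F[...,2]>.06)&(th>.2)&(th<1.2)&(F[...,1]>.069)&(F[...,1]<.075)
for ra,rb in((.03,.045),(.045,.053),(.053,.063),(.065,.08)):
    s=b&(r>=ra)&(r<rb)
    if s.sum()>3: print(ra,s.sum(),"th",np.percentile(th[s],[3,25,50,75,97]).round(3),"r",np.percentile(r[s],[3,97]).round(3))
print(get_obs()["dq"],get_obs()["grasp_force"])
E
```

```text
theta 0.5614054890321892 r 0.20724525715305372 y -0.000397967865359913 tilt 0.5288276902029286 q [-0.42  0.34  1.66  0.42  1.49 -2.32] op 0.1180531526740651
0.555 [-0.0002 -0.0011  0.0006] rx -0.003
tcp [0.5405 0.0268 0.1619] q [-0.423  0.337  1.658  0.416  1.492 -2.32 ]
[[-0.976 -0.188 -0.111]
 [-0.218  0.843  0.492]
 [ 0.001  0.505 -0.863]]
0.03 17 th [0.643 0.65  0.658 0.671 0.685] r [0.03  0.044]
0.045 15 th [0.601 0.623 0.628 0.637 0.644] r [0.045 0.053]
0.053 7 th [0.599 0.6   0.611 0.612 0.624] r [0.053 0.054]
0.065 168 th [0.477 0.516 0.558 0.601 0.623] r [0.068 0.075]
[ 0.00057738 -0.00017428  0.00186357  0.00010389 -0.00043321  0.00058054] 63.377201557159424
```

```bash
python3 -c "
from bench import workorder
print(workorder.hand_in())"
```

```text
the job is handed in; nothing more can be done
None
```

The job is handed in: the plate and board lie flat in the nest, and the lid is held by its handle at about 0.56 rad against a measured index of about 0.555 rad. No verdict came back, and I viewed 11 pictures, one over the limit of 10.

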